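# Put three bottles into the holders that fit them, largest first

### The arm

A 6-joint arm with a two-finger parallel gripper is mounted at the origin on a cart in front of the work surface, level with it; the furniture and walls round the work are solid. World frame = base frame: x ahead of the robot, y to its left, z up, the work surface at z = 0. Lengths are in mm, angles in rad, forces in N, time in s.
With the tool pointing down it reaches from about 275 to 750 mm from the base axis. Payload 10.2 kg.
Tool frame: the origin (TCP) lies at the very end of the fingers, on their centre line; the grasp point (between the pads) lies 19 mm behind it; y points along the fingers, z is the direction in which the jaws open and shut, and the axes are right-handed (so a half turn about y gives the same grasp; the last joint's range is limited). The gripper opens to 85 mm and grips with 20 to 120 N. Pads are 22 mm wide; open, the fingers measure 114 mm over their backs; the gripper's body (76 mm by 85 mm) begins 54 mm behind the grasp point. The pads swing forward as they close: fully open they stand 13 mm farther back than shut.
Start: joints at [-1.485, 0.313, 1.498, -0, 1.331, -0.223], TCP at [159.543, -500.177, 231.294] pointing down, gripper open.
Joint ranges: [-2.94, 2.94], [-0.97, 2.17], [0.19, 2.56], [-1.23, 4.37], [0.02, 3.11], [-2.88, 2.88]. Speed limits (rad/s): [2.39, 2.39, 3.01, 3.14, 3.14, 3.14].

### API

Orientations are given as a rotation vector (axis times angle).
In Python, from rig import status, vision, job_done gives the robot as it stands.
- The arm moves only by the tool apply_moves, never from a script. Its argument "increments" is a list of rows, each a list of 7 numbers: the shift along the world's x, y, z in units of 40 mm (1.0 is 40 mm), then the turn, a rotation vector about the world's x, y, z in units of 6 degrees (1.0 is 6 degrees), then the finger opening in mm, from 0 to 85.4. In form: [[dx, dy, dz, ax, ay, az, grip], ...]. A call has 1 to 10 rows; each row shifts and turns the pose as measured when the row begins; what a row does not reach is not made up. A row lasts 1/12 s, in which the tool goes at most 41.7 mm and 7.16 degrees, less where a joint would pass 70% of its speed; a pose out of reach is approached as far as the arm can. A call is refused whole if a number of a shift passes 1 or a number of a turn 1, either way. A call with a gripper value outside its range is refused whole. The fingers move at their own pace and stop on an object; "squeeze" is the grip in N (left out, the last holds). Time passes only in rows, so rows that do not move let the fingers close. It gives the time, the measured TCP pose, the force and the opening at its end, in the units of the state.
- status.observe(): the state, without advancing time (a new reading comes with each control period).
- vision.camera(name): name is "scene" or "top"; returns a dict with "image" (400x640x3 uint8, blue, green, red), "mtx" (3x3 intrinsics, pixels), "k1" (the pictures are not rectified: a ray, as slopes to the right and down, at radius r is drawn at 1 + k1 r^2 times it, then the intrinsics apply), "pose" (4x4, takes a point from camera to world coordinates). Camera axes: x right, y down, z forward; pixel columns grow to the right and rows downward; lengths in mm; the calibration is good to about 2 mm. A picture is of the moment at which its call begins. There is no depth.
- job_done(): hands the job in, once; it reports no verdict.
The state is a dict: "time": time; "joints": joint angles; "joint_velocities": joint speeds; "effort": joint torques, N m; "ee_pos": TCP position; "eef_rot": TCP orientation; "ft_force": force on the tool from outside, world axes, zero at the start; "moment": the same for the moment, N m; "grip_width": finger opening in mm.
Only numpy, scipy, OpenCV 4.12 (cv2) and the standard library are available. Lean on these libraries where they do the work, as an engineer would, in place of code of your own. Each camera call takes 0.05 s, during which the arm holds its last target. There are 200 camera calls.

### The job

Put the three closed bottles away one after another, each upright in the round grey holder made for its size: the largest bottle first, then the middle one, the smallest last. Keep them upright and set them down on the holder's floor rather than dropping them, and leave the open beaker, the tape roll and the culture dish where they are.

Things in the scene. Friction and masses are not known exactly. Their poses are not given: they have to be found in the camera images.
- bottle_large: largest bottle: white, with a teal label and teal screw cap; round body 66 mm in diameter with straight sides up to 102 mm, then a shoulder narrowing to the neck at 129 mm, total height 153 mm, about 0.27 kg. The cap, 41 mm in diameter, takes the top 24 mm and is fixed firmly on, so it can be held by the cap as well as by the body. Origin: centre of its underside; z up along the bottle. May stand anywhere in the work area.
- bottle_medium: middle bottle: amber glass with a black cap and a red and white label; round body 48 mm in diameter, total height 90 mm (the fixed cap, 30 mm in diameter, takes the top 14 mm; the straight sides of the body reach 58 mm up, then it narrows), about 0.11 kg. Origin: centre of its underside; z up.
- bottle_small: smallest bottle: amber glass with a small white cap and a paper label; round body 30 mm in diameter, total height 66 mm, about 0.04 kg; its straight sides reach 46 mm up, then a short shoulder and the fixed cap, 23 mm in diameter, on the top 12 mm. Origin: centre of its underside; z up.
- holder_large: largest bottle holder, fixed to the bench: grey plastic open round cup with a dark floor, inside diameter 82 mm, wall 5 mm (outside 92 mm, with a 4 mm high foot disc of 104 mm). The rim is 22 mm above the bench, the inner floor 5 mm above it. It is for the 66 mm bottle. Origin: centre of its underside, on the bench; z up.
- holder_medium: middle bottle holder, fixed to the bench: grey plastic open round cup with a dark floor, inside diameter 64 mm, wall 5 mm (outside 74 mm, with a 4 mm high foot disc of 86 mm). The rim is 22 mm above the bench, the inner floor 5 mm above it. It is for the 48 mm bottle. Origin: centre of its underside, on the bench; z up.
- holder_small: smallest bottle holder, fixed to the bench: grey plastic open round cup with a dark floor, inside diameter 45 mm, wall 5 mm (outside 55 mm, with a 4 mm high foot disc of 67 mm). The rim is 22 mm above the bench, the inner floor 5 mm above it. It is for the 30 mm bottle. Origin: centre of its underside, on the bench; z up.
- beaker: open clear beaker, empty, 53 mm in diameter, 67 mm high, loose; not a bottle, to be left alone. Origin: centre of its underside.
- tape_roll: roll of beige tape lying flat, 75 mm in diameter, 24 mm high, loose; to be left alone. Origin: centre of its underside.
- petri_dish: covered culture dish, 62 mm in diameter, 15 mm high, loose, at the back of the work; to be left alone. Origin: centre of its underside.

How it is judged (in metres and radians):
On the way, in this order (a step that is already met when the one before it is completed fails the run):
1. the largest bottle stands upright in its holder and is let go (horizontal distance between bottle_large and holder_large below 0.012 m and z of bottle_large in the frame of holder_large between 0.001 and 0.009 m and angle between bottle_large's own z axis and vertical below 0.12 rad and contact force between bottle_large and the fingers below 0.05 N), for 0.2 s.
2. the middle bottle stands upright in its holder and is let go (horizontal distance between bottle_medium and holder_medium below 0.012 m and z of bottle_medium in the frame of holder_medium between 0.001 and 0.009 m and angle between bottle_medium's own z axis and vertical below 0.12 rad and contact force between bottle_medium and the fingers below 0.05 N), for 0.2 s.
3. the smallest bottle stands upright in its holder and is let go (horizontal distance between bottle_small and holder_small below 0.012 m and z of bottle_small in the frame of holder_small between 0.001 and 0.009 m and angle between bottle_small's own z axis and vertical below 0.12 rad and contact force between bottle_small and the fingers below 0.05 N), for 0.2 s.
At the end, for the whole second after the job is handed in: Each of the three bottles stands on the floor of the holder of its own size (axis within 12 mm of the holder's, foot 1 to 9 mm above the bench, within 0.12 rad of upright), released and at rest (all of step 1 and all of step 2 and all of step 3 and linear speed of each of bottle_large, bottle_medium, bottle_small below 0.02 m/s and angular speed of each of bottle_large, bottle_medium, bottle_small below 0.2 rad/s); the robot touches nothing.
It fails at once if the beaker, the tape roll or the culture dish is shifted by more than 30 mm (distance of any of beaker, tape_roll, petri_dish from where it was at the start of the episode above 0.03 m).
It fails at once if a bottle is tipped by more than 0.6 rad (angle between any of bottle_large, bottle_medium, bottle_small's own z axis and vertical above 0.6 rad).
It fails at once if a bottle is dropped into its holder: in the air over it, touched by nothing, its foot more than 35 mm above the bench ((horizontal distance between bottle_large and holder_large below 0.04 m and z of bottle_large in the frame of holder_large above 0.035 m and contact force between bottle_large and anything else below 0.01 N) or (horizontal distance between bottle_medium and holder_medium below 0.04 m and z of bottle_medium in the frame of holder_medium above 0.035 m and contact force between bottle_medium and anything else below 0.01 N) or (horizontal distance between bottle_small and holder_small below 0.04 m and z of bottle_small in the frame of holder_small above 0.035 m and contact force between bottle_small and anything else below 0.01 N)).
It also fails if it takes over 88 s, if anything falls off the work surface, if the arm or the gripper's body presses on something with over 40 N, if the wrist force passes 120 N, or if a joint passes its speed limit or range.

## Working session

There is one attempt and no reset: what is moved stays moved. The work goes in short steps, Python scripts to look and compute and a tool call to move; the robot and the scene stay as the last step left them, time stands still between calls to the robot, and variables do not carry over. Pictures are saved under pics/ and viewed, about 12 in all and at most 16, crops included, and the job is handed in when it is done.

Besides the shell and the picture viewer there is one more tool, called after "Emit:" by a JSON object that holds its "fn" and its "kwargs", one argument or row to a line. apply_moves: Moves the arm, as the interface text tells. Its arguments: {"type":"object","properties":{"increments":{"type":"array","items":{"type":"array","items":{"type":"number"}}},"squeeze":{"type":"number"}},"required":["increments"]}

```bash
mkdir -p pics; ls
cat > h.py <<'E'
import numpy as np, cv2
from rig import status, vision
def grab(n,tag):
    c=vision.camera(n); cv2.imwrite(f"pics/{tag}.png",c["image"]); np.savez(f"pics/{tag}.npz",**c); return c
def load(tag): return dict(np.load(f"pics/{tag}.npz"))
def ray(c,u,v):
    # distorted -> slopes
    k=float(c["k1"]); p=cv2.undistortPoints(np.array([[[u,v]]],float),c["mtx"],np.array([k,0,0,0,0.]))[0,0]
    P=c["pose"]; return P[:3,3], P[:3,:3]@np.array([p[0],p[1],1.])
def on_z(c,u,v,z):
    o,d=ray(c,u,v); return o+d*(z-o[2])/d[2]
def tri(c1,p1,c2,p2):
    o1,d1=ray(c1,*p1);o2,d2=ray(c2,*p2); d1=d1/np.linalg.norm(d1);d2=d2/np.linalg.norm(d2)
    s=np.linalg.lstsq(np.c_[d1,-d2],o2-o1,rcond=None)[0]; a=o1+d1*s[0];b=o2+d2*s[1]
    return (a+b)/2,np.linalg.norm(a-b)
def proj(c,X):
    P=c["pose"]; q=P[:3,:3].T@(np.array(X,float)-P[:3,3])
    return cv2.projectPoints(q[None],np.zeros(3),np.zeros(3),c["mtx"],np.array([float(c["k1"]),0,0,0,0.]))[0].ravel()
E
python3 - <<'E'
from h import *
for n in("scene","top"):
    c=grab(n,n+"0"); print(n,c["mtx"].round(1).tolist(),c["k1"],c["pose"].round(3).tolist())
s=status.observe(); print(s)
E
```

```text
pics
scene [[507.1, 0.0, 316.0], [0.0, 507.1, 203.8], [0.0, 0.0, 1.0]] -0.05037189930942612 [[-0.905, -0.173, 0.39, 12.069], [-0.426, 0.406, -0.809, 1211.993], [-0.019, -0.897, -0.441, 695.826], [0.0, 0.0, 0.0, 1.0]]
top [[365.2, 0.0, 320.9], [0.0, 365.2, 198.6], [0.0, 0.0, 1.0]] 0.028422237655897135 [[-0.024, -0.998, 0.065, 517.313], [-1.0, 0.024, -0.001, 5.102], [-0.0, -0.065, -0.998, 1117.139], [0.0, 0.0, 0.0, 1.0]]
{'time': 0.1, 'joints': array([-1.48539523e+00,  3.13397698e-01,  1.49833608e+00,  4.66079763e-06,
        1.33098160e+00, -2.23383359e-01]), 'joint_velocities': array([ 0.00047024, -0.00356429, -0.00289942,  0.00122481,  0.00035122,
        0.00024025]), 'effort': array([ 3.59682330e-03, -4.12892747e+01, -2.60142356e+01, -1.85656427e-04,
        3.01711865e-03,  6.24930891e-06]), 'ee_pos': array([ 159.52694324, -499.95000816,  230.79985179]), 'eef_rot': array([-0.31972206,  2.05608171, -2.05375303]), 'ft_force': array([ 0.74723822, -0.62681457, -0.72769026]), 'moment': array([-0.03911357, -0.05737668,  0.02214452]), 'grip_width': 85.32223353174457}
```

View pics/scene0.png

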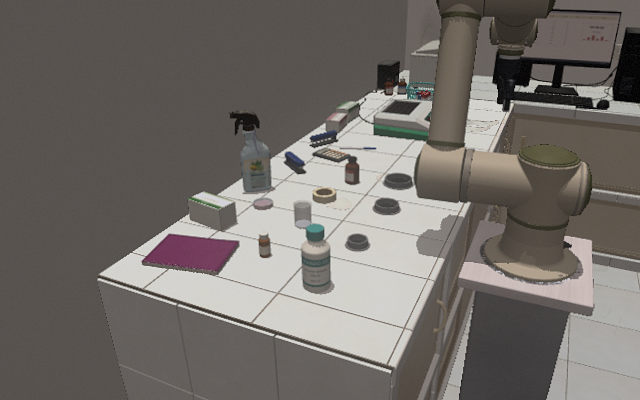

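View pics/top0.png

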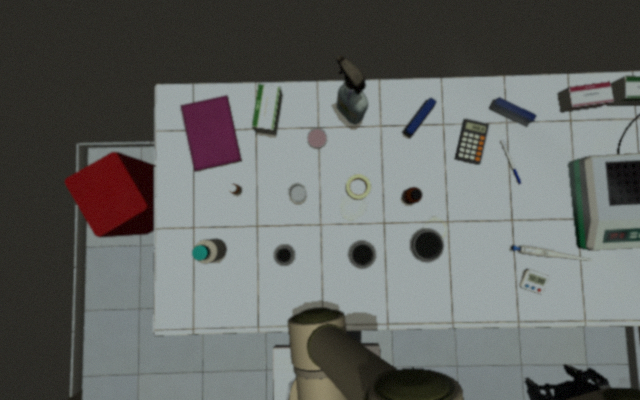

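The scene view shows the large bottle at (316,258), medium (352,171), small (264,245) and holders at (357,241), (386,205), (398,181). The top view shows the large bottle's cap at (201,253), the small at (235,189), the medium at (412,195), and holders small/medium/large at (284,255), (362,254), (427,245).

Run:
```python
from h import *
s=load("scene0")["image"]; t=load("top0")["image"]
S=cv2.resize(s[150:300,240:420],None,fx=4.4,fy=4,interpolation=cv2.INTER_CUBIC)
cv2.imwrite("pics/s_c.png",S)
T=cv2.resize(t[170:280,180:450],None,fx=2.95,fy=2.95,interpolation=cv2.INTER_CUBIC)
cv2.imwrite("pics/t_c.png",T)
```

```text
(no output)
```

View pics/s_c.png

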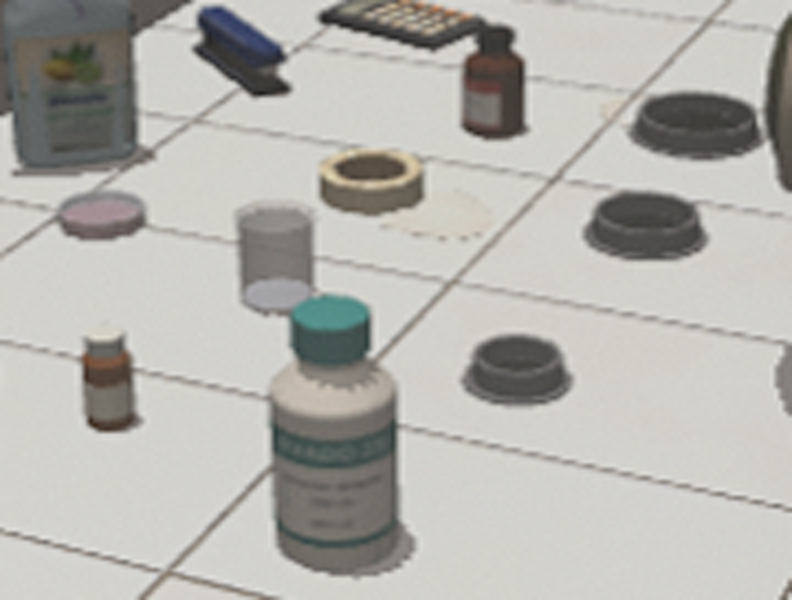

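View pics/t_c.png

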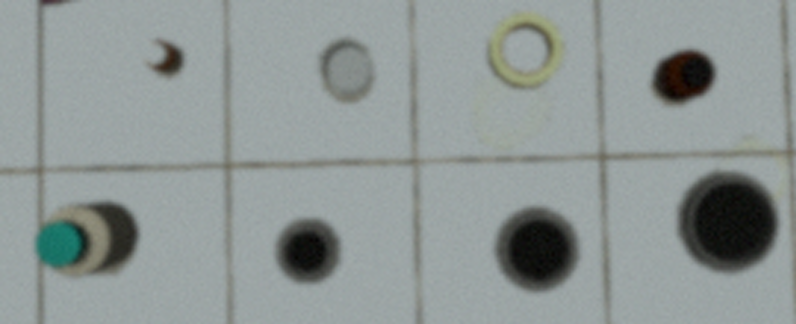

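Run:
```python
from h import *
S=load("scene0");T=load("top0")
tri_p={"Lcap":((200.7,252.7),(315.2,228.2)),"Mcap":((416.3,194.4),(352.7,159.2)),"Scap":((232.5,189),(263.6,232.75)),
"hS":((284.3,254.7),(357.7,237.5)),"hM":((362,254.3),(386.8,202.5)),"hL":((427.2,245),(398.3,178.8))}
for k,(a,b) in tri_p.items():
    X,e=tri(T,a,S,b); print(k,X.round(1),"gap",round(e,1))
t=T["image"]; g=t.max(axis=2)
print("bench",g[230,240],g[210,450])
for n,(u,v,z,w) in {"hS":(284,255,4,22),"hM":(362,254,4,25),"hL":(427,245,4,28)}.items():
  for th in (60,130):
    m=(g[v-w:v+w,u-w:u+w]<th).astype(np.uint8)
    m=cv2.morphologyEx(m,cv2.MORPH_OPEN,np.ones((3,3)))
    cs=max(cv2.findContours(m,0,1)[0],key=cv2.contourArea)
    P=np.array([on_z(T,p[0]+u-w,p[1]+v-w,z if th>60 else 12)[:2] for p in cs[:,0].astype(float)],np.float32)
    (c,ax,an)=cv2.fitEllipse(P); print(n,th,np.round(c,1),np.round(ax,1))
hsv=cv2.cvtColor(t,cv2.COLOR_BGR2HSV); m=cv2.inRange(hsv,(78,110,60),(100,255,255));m[:, :190]=0;m[:,225:]=0
ys,xs=np.nonzero(m);cs=max(cv2.findContours(m,0,1)[0],key=cv2.contourArea);print("teal",xs.mean(),ys.mean(),len(xs))
P=np.array([on_z(T,*p,153)[:2] for p in cs[:,0].astype(float)],np.float32);print(cv2.fitEllipse(P))
for n,(u,v) in {"S":(235,189),"M":(412,195)}.items():
    q=t[v-12:v+13,u-12:u+13].astype(int)
    print(n); print(q.max(axis=2)[::1])
```

```text
Lcap [445.3 321.8 149.4] gap 1.7
Mcap [ 588.4 -268.    81.6] gap 4.3
Scap [620.4 258.3  65.6] gap 1.1
hS [422.4 115.7  21.6] gap 4.4
hM [ 417.6 -115.4   21.7] gap 5.2
hL [ 440.6 -310.8   17.8] gap 4.7
bench 166 167
hS 60 [422.6 120.2] [42.1 43.4]
hS 130 [423.3 119.1] [62.5 65.1]
hM 60 [ 418.8 -115.6] [61.7 62.9]
hM 130 [ 419.3 -115. ] [82.8 83.8]
hL 60 [ 443.1 -311.7] [79.1 86.1]
hL 130 [ 442.8 -311.3] [101.  102.1]
teal 199.77456647398844 252.3757225433526 173
((447.29693603515625, 323.3306579589844), (34.90245819091797, 37.55555725097656), 8.981130599975586)
S
[[166 165 163 163 164 165 166 163 165 165 163 162 163 165 168 164 166 166
  166 163 165 168 168 166 164]
 [166 165 162 163 164 165 166 164 165 164 167 163 169 166 167 166 165 165
  164 164 165 167 166 166 166]
 [168 166 165 164 166 166 166 166 167 167 171 167 165 163 165 166 168 166
  166 165 163 163 165 166 164]
 [164 166 167 165 165 163 165 165 168 163 165 167 166 166 166 167 167 163
  162 169 167 164 167 165 164]
 [165 166 163 166 164 164 166 164 163 166 163 164 165 166 164 163 167 166
  165 167 167 168 164 167 165]
 [164 
[... 4022 characters left out ...]
16  30  31  33  39  36  43  47  54  65
   86 119 145 157 164 165 163]
 [160 143 120  98  70  55  33  23  19  25  27  29  41  49  61  76  90 105
  125 149 155 163 165 166 163]
 [161 157 143 125 104  82  65  49  43  40  47  52  67  85 102 122 139 144
  154 161 164 163 164 164 166]
 [164 160 158 148 133 111  98  91  81  80  82  86 106 125 139 153 159 162
  163 163 166 163 165 167 166]
 [165 161 161 158 149 132 125 118 121 119 118 125 140 153 160 165 165 165
  168 166 166 165 164 166 164]
 [166 166 165 166 155 154 151 150 146 150 146 152 156 162 163 168 166 167
  165 167 168 165 161 167 165]
 [163 167 162 164 167 164 163 160 161 165 161 164 165 165 166 168 167 167
  164 166 164 166 165 166 163]]
```

Run:
```python
from h import *
S=load("scene0");T=load("top0")
for n,b,z in (("L",(315.2,228.2),153),("M",(352.7,159.2),90),("Sm",(263.6,232.75),66),("hS",(357.7,237.5),22),("hM",(386.8,202.5),22),("hL",(398.3,178.8),22)):
    print(n,"scene",on_z(S,*b,z).round(1))
for n,b,z in (("L",(199.8,252.4),153),("M",(415.5,194.3),90),("Sm",(232.5,189),66)):
    print(n,"top",on_z(T,*b,z).round(1))
# holder in scene: foot outline fit at z=4
g=S["image"].max(axis=2)
for n,(x0,x1,y0,y1) in {"hS":(342,373,230,253),"hM":(370,403,194,218),"hL":(380,414,170,193)}.items():
    b=np.median(g[y0:y1,x0:x1][[0,-1]]); m=(g[y0:y1,x0:x1]<b*0.72).astype(np.uint8)
    cs=max(cv2.findContours(m,0,1)[0],key=cv2.contourArea)[:,0]+[x0,y0]
    xs=cs[:,0];ys=cs[:,1]; print(n,b,"x",xs.min(),xs.max(),"y",ys.min(),ys.max())
    lo=ys.max(); u=(xs.min()+xs.max())/2
    print("   foot front",on_z(S,u,lo+.5,4).round(1),"rim back",on_z(S,u,ys.min()-.5,22).round(1),"sides z4",on_z(S,xs.min()-.5,ys.min()+.62*(lo-ys.min()),4).round(1),on_z(S,xs.max()+.5,ys.min()+.62*(lo-ys.min()),4).round(1))
print("cam",S["pose"][:3,3])
```

```text
L scene [441.7 327.4 153. ]
M scene [ 578.6 -248.7   90. ]
Sm scene [620.7 259.   66. ]
hS scene [420.1 115.4  22. ]
hM scene [ 415.2 -116.3   22. ]
hL scene [ 436.1 -303.    22. ]
L top [447.2 323.3 153. ]
M top [ 590.1 -262.7   90. ]
Sm top [619.9 258.   66. ]
hS 210.0 x 345 369 y 234 250
   foot front [408.4 150.    4. ] rim back [429.5  96.1  22. ] sides z4 [451.  131.9   4. ] [390.  105.6   4. ]
hM 210.0 x 373 400 y 198 214
   foot front [401.6 -74.3   4. ] rim back [ 427.  -149.4   22. ] sides z4 [454.1 -99.1   4. ] [ 376.3 -132.2    4. ]
hL 209.0 x 383 413 y 173 189
   foot front [ 422.5 -258.4    4. ] rim back [ 452.9 -355.    22. ] sides z4 [ 486.  -289.4    4. ] [ 390.3 -329.7    4. ]
cam [  12.06852406 1211.99292587  695.8256655 ]
```

```bash
cat >> h.py <<'E'
def st(goal=None):
    from scipy.spatial.transform import Rotation as R
    s=status.observe(); r=R.from_rotvec(s["eef_rot"]).as_matrix()
    print("t",round(s["time"],2),"tcp",s["ee_pos"].round(1),"f",s["ft_force"].round(1),"w",round(s["grip_width"],1),"finger",r[:,1].round(3),"jaw",r[:,2].round(3),"j",s["joints"].round(2))
    if goal is not None: d=np.array(goal)-s["ee_pos"]; print("units to go",(d/40).round(2))
E
python3 -c "
from h import *;st([446,324,231])"
```

```text
t 0.1 tcp [ 159.5 -500.   230.8] f [ 0.7 -0.6 -0.7] w 85.3 finger [-0.     0.001 -1.   ] jaw [ 0.304 -0.953 -0.001] j [-1.49  0.31  1.5   0.    1.33 -0.22]
units to go [7.16e+00 2.06e+01 1.00e-02]
```

Emit:
{"fn": "apply_moves", "kwargs": {
  "increments": [
    [0.35,0.94,0,0,0,0,85],
    [0.35,0.94,0,0,0,0,85],
    [0.35,0.94,0,0,0,0,85],
    [0.35,0.94,0,0,0,0,85],
    [0.35,0.94,0,0,0,0,85],
    [0.35,0.94,0,0,0,0,85],
    [0.35,0.94,0,0,0,0,85],
    [0.35,0.94,0,0,0,0,85],
    [0.35,0.94,0,0,0,0,85],
    [0.35,0.94,0,0,0,0,85]
  ],
  "squeeze": 40
}}

```text
time: 0.93
ee_pos: [297.1, -112.7, 225.9]
eef_rot: [-0.307, 2.069, -2.055]
ft_force: [1.1, -0.3, -0.2]
grip_width: 85.0
```

Emit:
{"fn": "apply_moves", "kwargs": {
  "increments": [
    [0.34,0.94,0.03,0,0,0,85],
    [0.34,0.94,0.03,0,0,0,85],
    [0.34,0.94,0.03,0,0,0,85],
    [0.34,0.94,0.03,0,0,0,85],
    [0.34,0.94,0.03,0,0,0,85],
    [0.34,0.94,0.03,0,0,0,85],
    [0.34,0.94,0.03,0,0,0,85],
    [0.34,0.94,0.03,0,0,0,85],
    [0.34,0.94,0.03,0,0,0,85],
    [0.34,0.94,0.03,0,0,0,85]
  ]
}}

```text
time: 1.77
ee_pos: [430.8, 282.2, 237.6]
eef_rot: [-0.308, 2.066, -2.055]
ft_force: [1.5, -1.1, 1.1]
grip_width: 84.7
```

```bash
python3 -c "
from h import *;st([446,324,231])"
```

```text
t 1.77 tcp [430.8 282.2 237.6] f [ 1.5 -1.1  1.1] w 84.7 finger [ 0.001  0.005 -1.   ] jaw [ 0.294 -0.956 -0.005] j [0.35 0.28 1.52 0.   1.34 1.62]
units to go [ 0.38  1.05 -0.16]
```

Emit:
{"fn": "apply_moves", "kwargs": {
  "increments": [
    [0.19,0.5,-0.2,0,0,0,85],
    [0.19,0.5,-0.4,0,0,0,85],
    [0,0,-0.5,0,0,0,85],
    [0,0,0,0,0,0,85],
    [0,0,0,0,0,0,85]
  ]
}}

```text
time: 2.18
ee_pos: [446.2, 331.7, 189.9]
eef_rot: [-0.317, 2.062, -2.051]
ft_force: [0.1, 0.5, 0.4]
grip_width: 84.9
```

Run:
```python
from h import *
st([446,324,124])
for n in("scene","top"): grab(n,n+"1")
s=load("scene1")["image"][120:300,220:420];t=load("top1")["image"][180:300,150:280]
cv2.imwrite("pics/v1.png",np.hstack([cv2.resize(s,(400,360),interpolation=2),cv2.resize(t,(390,360),interpolation=2)]))
```

```text
t 2.18 tcp [446.2 331.7 189.9] f [0.1 0.5 0.4] w 84.9 finger [-0.001  0.005 -1.   ] jaw [ 0.301 -0.953 -0.005] j [0.43 0.41 1.47 0.01 1.26 1.69]
units to go [-0.01 -0.19 -1.65]
```

View pics/v1.png

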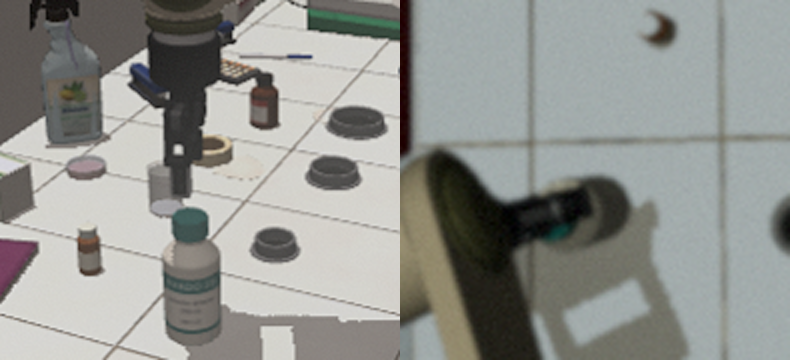

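The scene half shows the fingers straddling the cap, centred on column ~190 in the crop, with the near finger at ~182. That matches the jaw's skew. Next I descend.

Emit:
{"fn": "apply_moves", "kwargs": {
  "increments": [
    [0,-0.18,-0.3,0,0,0,85],
    [0,0,-0.4,0,0,0,85],
    [0,0,-0.4,0,0,0,85],
    [0,0,-0.3,0,0,0,85],
    [0,0,-0.15,0,0,0,85],
    [0,0,0,0,0,0,85]
  ]
}}

```text
time: 2.78
ee_pos: [449.5, 321.4, 134.9]
eef_rot: [-0.297, 2.063, -2.045]
ft_force: [-0.3, -0.3, 0.1]
grip_width: 85.2
```

Emit:
{"fn": "apply_moves", "kwargs": {
  "increments": [
    [0,0,0,0,0,0,30],
    [0,0,0,0,0,0,30],
    [0,0,0,0,0,0,30],
    [0,0,0,0,0,0,30],
    [0,0,0,0,0,0,30],
    [0,0,0,0,0,0,30],
    [0,0,0,0,0,0,30],
    [0,0,0,0,0,0,30]
  ],
  "squeeze": 45
}}

```text
time: 3.45
ee_pos: [450.8, 321.4, 139.1]
eef_rot: [-0.29, 2.063, -2.042]
ft_force: [-0.1, 0.4, -0.7]
grip_width: 39.6
```

```bash
python3 -c "
from h import *;st([446,324,124])"
```

```text
t 3.45 tcp [450.8 321.4 139.1] f [-0.1  0.4 -0.7] w 39.6 finger [ 0.017  0.013 -1.   ] jaw [ 0.295 -0.955 -0.007] j [0.41 0.45 1.55 0.01 1.12 1.67]
units to go [-0.12  0.07 -0.38]
```

Emit:
{"fn": "apply_moves", "kwargs": {
  "increments": [
    [0,0,0,0,0,0,85],
    [0,0,0,0,0,0,85],
    [0,0,0,0,0,0,85],
    [0,0,0,0,0,0,85],
    [0,0,-0.15,-0.06,0.08,0,85],
    [-0.06,0.06,-0.2,-0.06,0.08,0,85],
    [-0.06,0,-0.1,0,0,0,85],
    [0,0,0,0,0,0,85]
  ]
}}

```text
time: 4.12
ee_pos: [446.0, 324.2, 119.8]
eef_rot: [-0.311, 2.06, -2.061]
ft_force: [0.2, -0.7, -0.3]
grip_width: 85.1
```

```bash
python3 -c "
from h import *;st([446,324,126])"
```

```text
t 4.12 tcp [446.  324.2 119.8] f [ 0.2 -0.7 -0.3] w 85.1 finger [ 0.    -0.001 -1.   ] jaw [ 0.295 -0.955  0.001] j [ 0.42  0.48  1.56 -0.    1.1   1.69]
units to go [ 0.   -0.    0.15]
```

Emit:
{"fn": "apply_moves", "kwargs": {
  "increments": [
    [0,0,0.1,0,0,0,30],
    [0,0,0,0,0,0,30],
    [0,0,0,0,0,0,30],
    [0,0,0,0,0,0,30],
    [0,0,0,0,0,0,30],
    [0,0,0,0,0,0,30],
    [0,0,0,0,0,0,30],
    [0,0,0,0,0,0,30]
  ]
}}

```text
time: 4.78
ee_pos: [445.8, 324.4, 124.1]
eef_rot: [-0.311, 2.06, -2.06]
ft_force: [0.4, 1.0, 0.2]
grip_width: 40.1
```

```bash
python3 -c "
from h import *;st([446,324,126])"
```

```text
t 4.78 tcp [445.8 324.4 124.1] f [0.4 1.  0.2] w 40.1 finger [-0. -0. -1.] jaw [ 0.295 -0.955  0.   ] j [ 0.42  0.47  1.56 -0.    1.11  1.69]
units to go [ 0.01 -0.01  0.05]
```

Emit:
{"fn": "apply_moves", "kwargs": {
  "increments": [
    [0,0,0.3,0,0,0,30],
    [0,0,0.5,0,0,0,30],
    [0,0,0.5,0,0,0,30],
    [0,0,0.2,0,0,0,30],
    [0,0,0,0,0,0,30]
  ],
  "squeeze": 60
}}

```text
time: 5.2
ee_pos: [444.1, 323.3, 183.6]
eef_rot: [-0.318, 2.06, -2.066]
ft_force: [0.5, -0.3, -3.2]
grip_width: 39.7
```

Run:
```python
from h import *
st([443,-311,185])
for n in("scene","top"): grab(n,n+"2")
s=load("scene2")["image"][120:300,220:420];t=load("top2")["image"][180:300,150:280]
cv2.imwrite("pics/v2.png",np.hstack([cv2.resize(s,(400,360),interpolation=2),cv2.resize(t,(390,360),interpolation=2)]))
```

```text
t 5.2 tcp [444.1 323.3 183.6] f [ 0.5 -0.3 -3.2] w 39.7 finger [-0.006 -0.003 -1.   ] jaw [ 0.295 -0.955  0.001] j [ 0.42  0.41  1.49 -0.    1.25  1.69]
units to go [ -0.03 -15.86   0.03]
```

View pics/v2.png

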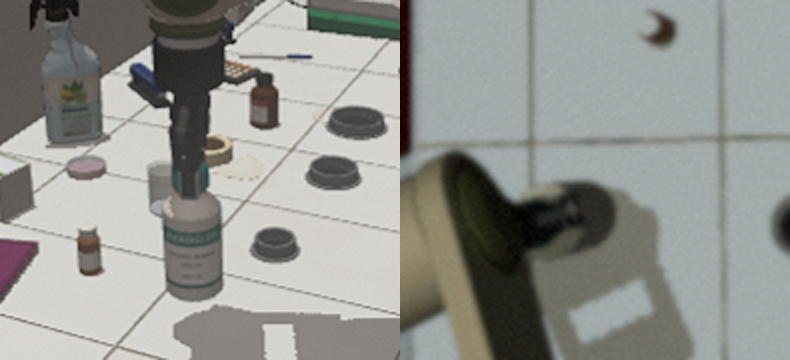

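Lifted upright; the force of 3.2 N fits 0.27 kg. Next I carry it.

Emit:
{"fn": "apply_moves", "kwargs": {
  "increments": [
    [0,-0.3,0,0,0,0,30],
    [0,-0.6,0,0,0,0,30],
    [0,-0.8,0,0,0,0,30],
    [0,-0.8,0,0,0,0,30],
    [0,-0.8,0,0,0,0,30],
    [0,-0.8,0,0,0,0,30],
    [0,-0.8,0,0,0,0,30],
    [0,-0.8,0,0,0,0,30],
    [0,-0.8,0,0,0,0,30],
    [0,-0.8,0,0,0,0,30]
  ]
}}

```text
time: 6.13
ee_pos: [433.8, 18.0, 170.2]
eef_rot: [-0.35, 2.064, -2.07]
ft_force: [1.5, -1.4, -3.3]
grip_width: 39.5
```

```bash
python3 -c "
from h import *;st([443,-311,185])"
```

```text
t 6.13 tcp [433.8  18.  170.2] f [ 1.5 -1.4 -3.3] w 39.5 finger [-0.027 -0.007 -1.   ] jaw [ 0.303 -0.953 -0.001] j [-0.22  0.19  1.83 -0.01  1.15  1.05]
units to go [ 0.23 -8.22  0.37]
```

Emit:
{"fn": "apply_moves", "kwargs": {
  "increments": [
    [0.05,-0.8,0.1,0.02,-0.05,0,30],
    [0.05,-0.8,0.1,0.02,-0.05,0,30],
    [0.05,-0.8,0.1,0.02,-0.05,0,30],
    [0.05,-0.8,0.1,0.02,-0.05,0,30],
    [0.03,-0.8,0.05,0,-0.05,0,30],
    [0,-0.8,0,0,-0.03,0,30],
    [0,-0.8,0,0,0,0,30],
    [0,-0.8,0,0,0,0,30],
    [0,-0.7,0,0,0,0,30],
    [0,-0.3,0,0,0,0,30]
  ]
}}

```text
time: 6.97
ee_pos: [429.9, -298.1, 178.5]
eef_rot: [-0.324, 2.074, -2.052]
ft_force: [-0.6, -0.9, -3.7]
grip_width: 40.1
```

```bash
python3 -c "
from h import *;st([443,-311,185])"
```

```text
t 6.97 tcp [ 429.9 -298.1  178.5] f [-0.6 -0.9 -3.7] w 40.1 finger [-0.012  0.009 -1.   ] jaw [ 0.297 -0.955 -0.012] j [-0.83  0.36  1.57 -0.    1.22  0.44]
units to go [ 0.33 -0.32  0.16]
```

Emit:
{"fn": "apply_moves", "kwargs": {
  "increments": [
    [0.15,-0.15,0,-0.04,-0.06,0,30],
    [0.12,-0.1,-0.1,-0.04,-0.05,0,30],
    [0,0,-0.2,0,0,0,30],
    [0,0,0,0,0,0,30],
    [0,0,0,0,0,0,30]
  ]
}}

```text
time: 7.38
ee_pos: [439.7, -307.8, 161.7]
eef_rot: [-0.314, 2.066, -2.056]
ft_force: [0.2, -1.0, -2.7]
grip_width: 39.5
```

Run:
```python
from h import *
st([442,-311,135])
for n in("scene","top"): grab(n,n+"3")
s=load("scene3")["image"][100:220,330:450];t=load("top3")["image"][180:300,370:490]
cv2.imwrite("pics/v3.png",np.hstack([cv2.resize(s,(400,400),interpolation=2),cv2.resize(t,(400,400),interpolation=2)]))
```

```text
t 7.38 tcp [ 439.7 -307.8  161.7] f [ 0.2 -1.  -2.7] w 39.5 finger [-0.003  0.005 -1.   ] jaw [ 0.296 -0.955 -0.005] j [-0.83  0.4   1.56  0.    1.18  0.44]
units to go [ 0.06 -0.08 -0.67]
```

View pics/v3.png

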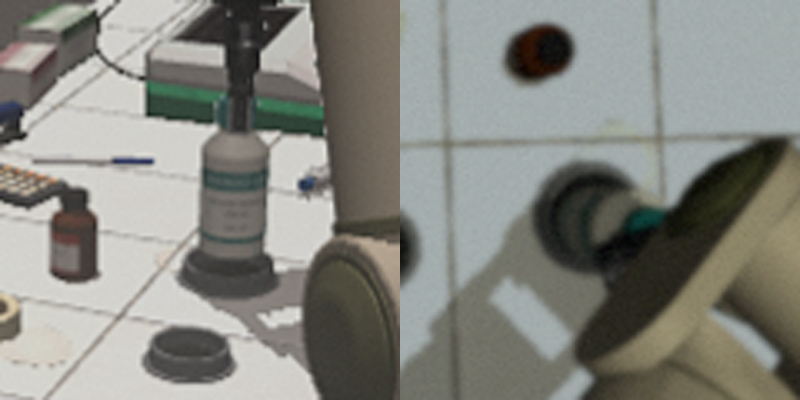

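The scene half shows the bottle at crop column 235 and the holder at ~229.5, so the bottle sits about 5 mm to image right. I nudge it by (+4,+1) mm and go down.

Emit:
{"fn": "apply_moves", "kwargs": {
  "increments": [
    [0.08,-0.02,-0.1,-0.03,-0.02,0,30],
    [0.04,0,-0.25,0,0,0,30],
    [0,0,-0.25,0,0,0,30],
    [0,0,-0.1,0,0,0,30],
    [0,0,0,0,0,0,30]
  ]
}}

```text
time: 7.9
ee_pos: [445.4, -307.1, 131.6]
eef_rot: [-0.314, 2.059, -2.058]
ft_force: [0.8, -0.1, -3.2]
grip_width: 39.9
```

Run:
```python
from h import *
st([444,-309,129])
for n in("scene",): grab(n,n+"4")
s=load("scene4")["image"][100:220,330:450]
cv2.imwrite("pics/v4.png",cv2.resize(s,(600,600),interpolation=2))
```

```text
t 7.9 tcp [ 445.4 -307.1  131.6] f [ 0.8 -0.1 -3.2] w 39.9 finger [-0.  0. -1.] jaw [ 0.298 -0.955 -0.   ] j [-0.82  0.45  1.58  0.    1.11  0.45]
units to go [-0.04 -0.05 -0.07]
```

View pics/v4.png

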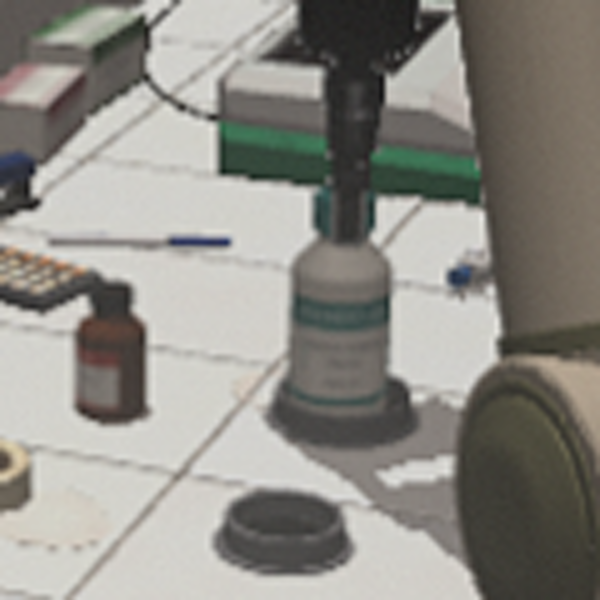

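The bottle is upright, since its lean matches perspective. It sits ~4 mm to image left of the holder (bottom centre 336, rim centre 344), so I shift it back and set it down.

Emit:
{"fn": "apply_moves", "kwargs": {
  "increments": [
    [-0.05,-0.04,-0.05,0,0,0,30],
    [-0.04,-0.02,-0.05,0,0,0,30],
    [0,0,0,0,0,0,30]
  ]
}}

```text
time: 8.2
ee_pos: [442.4, -310.2, 129.7]
eef_rot: [-0.31, 2.056, -2.059]
ft_force: [0.2, 0.0, -3.1]
grip_width: 39.5
```

```bash
python3 -c "
from h import *;st([442,-309.5,129])"
```

```text
t 8.2 tcp [ 442.4 -310.2  129.7] f [ 0.2  0.  -3.1] w 39.5 finger [ 0.003 -0.001 -1.   ] jaw [ 0.298 -0.955  0.002] j [-0.83  0.44  1.59  0.    1.1   0.44]
units to go [-0.01  0.02 -0.02]
```

Still hanging (Fz −3.1), so I lower it to contact.

Emit:
{"fn": "apply_moves", "kwargs": {
  "increments": [
    [0,0,-0.06,0,0,0,30],
    [0,0,-0.04,0,0,0,30]
  ]
}}

```text
time: 8.37
ee_pos: [443.3, -310.6, 129.1]
eef_rot: [-0.306, 2.052, -2.061]
ft_force: [-3.5, 6.2, 13.2]
grip_width: 40.1
```

Floor contact (13 N up) at the predicted TCP height of 129. Release and rise straight up.

Emit:
{"fn": "apply_moves", "kwargs": {
  "increments": [
    [0,0,0,0,0,0,85],
    [0,0,0,0,0,0,85],
    [0,0,0,0,0,0,85],
    [0,0,0,0,0,0,85],
    [0,0,0.3,0,0,0,85],
    [0,0,0.6,0,0,0,85],
    [0,0,0.6,0,0,0,85]
  ]
}}

```text
time: 8.95
ee_pos: [441.7, -310.3, 187.2]
eef_rot: [-0.31, 2.059, -2.058]
ft_force: [0.2, 0.6, 0.5]
grip_width: 84.9
```

Run:
```python
from h import *
st([588,-264,200])
for n in("scene","top"): grab(n,n+"5")
s=load("scene5")["image"][100:220,330:450];t=load("top5")["image"][180:300,370:490]
cv2.imwrite("pics/v5.png",np.hstack([cv2.resize(s,(400,400),interpolation=2),cv2.resize(t,(400,400),interpolation=2)]))
```

```text
t 8.95 tcp [ 441.7 -310.3  187.2] f [0.2 0.6 0.5] w 84.9 finger [ 0.002  0.001 -1.   ] jaw [ 0.296 -0.955 -0.   ] j [-0.83  0.38  1.52  0.    1.24  0.44]
units to go [3.66 1.16 0.32]
```

View pics/v5.png

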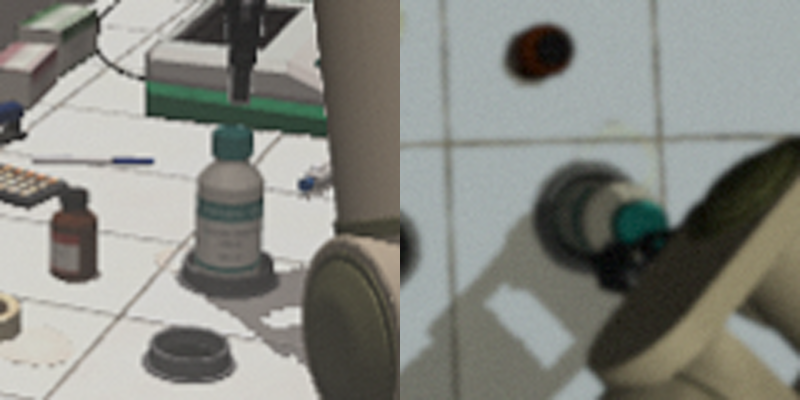

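Emit:
{"fn": "apply_moves", "kwargs": {
  "increments": [
    [0.6,0.19,0.1,0,0,0,85],
    [0.9,0.29,0,0,0,0,85],
    [0.9,0.29,0,0,0,0,85],
    [0.9,0.29,0,0,0,0,85],
    [0.3,0.1,0,0,0,0,85],
    [0,0,0,0,0,0,85]
  ]
}}

```text
time: 9.55
ee_pos: [591.6, -263.4, 191.4]
eef_rot: [-0.302, 2.053, -2.066]
ft_force: [-0.7, -0.9, 0.0]
grip_width: 85.0
```

Run:
```python
from h import *
st([589,-264,26])
c=grab("top","top6"); hsv=cv2.cvtColor(c["image"],cv2.COLOR_BGR2HSV); m=cv2.inRange(hsv,(78,110,60),(100,255,255));m[:,:400]=0;m[:,470:]=0;m[:220]=0;m[280:]=0
ys,xs=np.nonzero(m); print(xs.mean(),ys.mean(),len(xs),on_z(c,xs.mean(),ys.mean(),158).round(1))
```

```text
t 9.55 tcp [ 591.6 -263.4  191.4] f [-0.7 -0.9  0. ] w 85.0 finger [ 0.006 -0.005 -1.   ] jaw [ 0.293 -0.956  0.007] j [-0.6   0.61  1.15 -0.    1.37  0.68]
units to go [-0.07 -0.02 -4.14]
nan nan 0 [nan nan nan]<stdin>:4: RuntimeWarning: Mean of empty slice.
  ret = ret.dtype.type(ret / rcount)
```

Emit:
{"fn": "apply_moves", "kwargs": {
  "increments": [
    [-0.04,0,-0.5,0,0,0,85],
    [-0.03,0,-0.7,0.05,0.06,0,85],
    [0,0,-0.7,0,0,0,85],
    [0,0,-0.6,0,0,0,85],
    [0,0,-0.4,0,0,0,85],
    [0,0,-0.2,0,0,0,85],
    [0,0,0,0,0,0,85]
  ]
}}

```text
time: 10.18
ee_pos: [579.8, -267.2, 61.6]
eef_rot: [-0.306, 2.066, -2.066]
ft_force: [0.5, 0.5, -0.1]
grip_width: 84.9
```

Run:
```python
from h import *
st([589,-264,28])
c=load("top5"); print(on_z(c,442,246.6,158).round(1))
```

```text
t 10.18 tcp [ 579.8 -267.2   61.6] f [ 0.5  0.5 -0.1] w 84.9 finger [-0.003 -0.    -1.   ] jaw [ 0.287 -0.958 -0.   ] j [-0.61  0.72  1.31 -0.    1.11  0.67]
units to go [ 0.23  0.08 -0.84]
[ 447.4 -307.9  158. ]
```

Emit:
{"fn": "apply_moves", "kwargs": {
  "increments": [
    [0.15,0.05,-0.2,0,0,0,85],
    [0.1,0.03,-0.4,0,0,0,85],
    [0,0,-0.25,0,0,0,85],
    [0,0,0,0,0,0,85]
  ]
}}

```text
time: 10.52
ee_pos: [590.8, -265.5, 27.5]
eef_rot: [-0.301, 2.062, -2.069]
ft_force: [-0.9, 1.0, -0.6]
grip_width: 84.9
```

Run:
```python
from h import *
st([589,-264,26])
```

```text
t 10.52 tcp [ 590.8 -265.5   27.5] f [-0.9  1.  -0.6] w 84.9 finger [ 0.001 -0.003 -1.   ] jaw [ 0.286 -0.958  0.003] j [-0.6   0.78  1.3  -0.    1.05  0.68]
units to go [-0.05  0.04 -0.04]
```

Emit:
{"fn": "apply_moves", "kwargs": {
  "increments": [
    [-0.04,0.02,0,0,0,0,40],
    [0,0,0,0,0,0,40],
    [0,0,0,0,0,0,40],
    [0,0,0,0,0,0,40],
    [0,0,0,0,0,0,40],
    [0,0,0,0,0,0,40],
    [0,0,0,0,0,0,40]
  ],
  "squeeze": 45
}}

```text
time: 11.1
ee_pos: [589.8, -264.8, 28.9]
eef_rot: [-0.3, 2.06, -2.07]
ft_force: [-0.4, -0.1, -1.3]
grip_width: 46.4
```

Run:
```python
from h import *
st([589,-264,26])
```

```text
t 11.1 tcp [ 589.8 -264.8   28.9] f [-0.4 -0.1 -1.3] w 46.4 finger [ 0.003 -0.004 -1.   ] jaw [ 0.286 -0.958  0.005] j [-0.6   0.78  1.31 -0.    1.05  0.68]
units to go [-0.02  0.02 -0.07]
```

Emit:
{"fn": "apply_moves", "kwargs": {
  "increments": [
    [0,0,0.3,0,0,0,40],
    [0,0,0.6,0,0,0,40],
    [0,0,0.6,0,0,0,40],
    [-0.3,0.26,0.2,0,0,0,40],
    [-0.6,0.53,0,0,0,0,40],
    [-0.7,0.61,0,0,0,0,40],
    [-0.7,0.61,0,0,0,0,40],
    [-0.7,0.61,0,0,0,0,40],
    [-0.7,0.61,0,0,0,0,40],
    [0,0,0,0,0,0,40]
  ]
}}

```text
time: 11.93
ee_pos: [434.0, -130.9, 105.6]
eef_rot: [-0.295, 2.056, -2.072]
ft_force: [-0.9, -0.9, -0.9]
grip_width: 45.9
```

Run:
```python
from h import *
st([419,-115,70])
```

```text
t 11.93 tcp [ 434.  -130.9  105.6] f [-0.9 -0.9 -0.9] w 45.9 finger [ 0.006 -0.007 -1.   ] jaw [ 0.285 -0.959  0.008] j [-0.55  0.31  1.87 -0.    0.95  0.73]
units to go [-0.38  0.4  -0.89]
```

Emit:
{"fn": "apply_moves", "kwargs": {
  "increments": [
    [-0.2,0.2,-0.2,0.04,0.03,0,40],
    [-0.17,0.17,-0.3,0.03,0.03,0,40],
    [0,0,-0.35,0,0,0,40],
    [0,0,0,0,0,0,40],
    [0,0,0,0,0,0,40]
  ]
}}

```text
time: 12.35
ee_pos: [418.6, -114.7, 76.1]
eef_rot: [-0.296, 2.059, -2.068]
ft_force: [0.3, -0.9, -2.1]
grip_width: 46.4
```

Run:
```python
from h import *
st([419,-115,34])
for n in("scene","top"): grab(n,n+"7")
s=load("scene7")["image"][120:240,330:450];t=load("top7")["image"][200:320,300:420]
cv2.imwrite("pics/v7.png",np.hstack([cv2.resize(s,(400,400),interpolation=2),cv2.resize(t,(400,400),interpolation=2)]))
```

```text
t 12.35 tcp [ 418.6 -114.7   76.1] f [ 0.3 -0.9 -2.1] w 46.4 finger [ 0.006 -0.003 -1.   ] jaw [ 0.286 -0.958  0.005] j [-0.54  0.32  1.95  0.    0.86  0.74]
units to go [ 0.01 -0.01 -1.05]
```

View pics/v7.png

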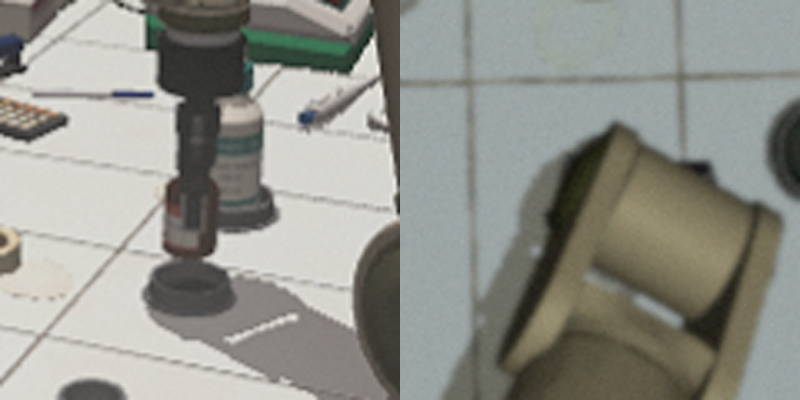

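The scene half shows the bottle at column ~190 over the holder's centre at ~189.5, so it is aligned within ~2 mm. Lowering.

Emit:
{"fn": "apply_moves", "kwargs": {
  "increments": [
    [0,0,-0.2,0,0.05,0,40],
    [0,0,-0.35,0,0,0,40],
    [0,0,-0.3,0,0,0,40],
    [0,0,-0.1,0,0,0,40],
    [0,0,0,0,0,0,40]
  ]
}}

```text
time: 12.87
ee_pos: [421.1, -116.7, 38.4]
eef_rot: [-0.296, 2.056, -2.072]
ft_force: [0.2, -0.1, -1.1]
grip_width: 46.3
```

Run:
```python
from h import *
st([419,-115,34])
```

```text
t 12.87 tcp [ 421.1 -116.7   38.4] f [ 0.2 -0.1 -1.1] w 46.3 finger [ 0.006 -0.007 -1.   ] jaw [ 0.285 -0.958  0.008] j [-0.54  0.4   1.97 -0.    0.76  0.75]
units to go [-0.05  0.04 -0.11]
```

Emit:
{"fn": "apply_moves", "kwargs": {
  "increments": [
    [-0.05,0.04,-0.07,0.05,0.04,0,40],
    [0,0,-0.05,0,0,0,40],
    [0,0,-0.03,0,0,0,40]
  ]
}}

```text
time: 13.12
ee_pos: [419.7, -115.4, 32.9]
eef_rot: [-0.299, 2.063, -2.068]
ft_force: [-1.4, -0.3, -1.5]
grip_width: 46.2
```

Run:
```python
from h import *
st([419,-115,34])
```

```text
t 13.12 tcp [ 419.7 -115.4   32.9] f [-1.4 -0.3 -1.5] w 46.2 finger [ 0.002 -0.002 -1.   ] jaw [ 0.285 -0.958  0.003] j [-0.54  0.41  1.98 -0.    0.75  0.74]
units to go [-0.02  0.01  0.03]
```

Emit:
{"fn": "apply_moves", "kwargs": {
  "increments": [
    [0,0,-0.06,0,0,0,40],
    [0,0,-0.02,0,0,0,40]
  ]
}}

```text
time: 13.28
ee_pos: [420.6, -115.8, 32.7]
eef_rot: [-0.297, 2.061, -2.068]
ft_force: [0.7, 0.0, -0.3]
grip_width: 46.0
```

Emit:
{"fn": "apply_moves", "kwargs": {
  "increments": [
    [0,0,-0.08,0,0,0,40],
    [0,0,-0.04,0,0,0,40]
  ]
}}

```text
time: 13.45
ee_pos: [421.4, -115.9, 32.3]
eef_rot: [-0.296, 2.058, -2.068]
ft_force: [-7.6, 2.3, 12.0]
grip_width: 46.0
```

Contact, 12 N up. Release and rise.

Emit:
{"fn": "apply_moves", "kwargs": {
  "increments": [
    [0,0,0,0,0,0,85],
    [0,0,0,0,0,0,85],
    [0,0,0,0,0,0,85],
    [0,0,0,0,0,0,85],
    [0,0,0.3,0,0,0,85],
    [0,0,0.7,0,0,0,85],
    [0,0,0.8,0,0,0,85],
    [0,0,0.8,0,0,0,85],
    [0,0,0.5,0,0,0,85]
  ]
}}

```text
time: 14.2
ee_pos: [419.4, -114.9, 158.5]
eef_rot: [-0.302, 2.066, -2.066]
ft_force: [-0.1, -0.6, 0.3]
grip_width: 85.0
```

Run:
```python
from h import *
st([620,258,150])
for n in("scene","top"): grab(n,n+"8")
s=load("scene8")["image"][120:240,330:450]
cv2.imwrite("pics/v8.png",cv2.resize(s,(500,500),interpolation=2))
```

```text
t 14.2 tcp [ 419.4 -114.9  158.5] f [-0.1 -0.6  0.3] w 85.0 finger [-0. -0. -1.] jaw [ 0.286 -0.958  0.   ] j [-0.54  0.19  1.86 -0.    1.09  0.74]
units to go [ 5.02  9.32 -0.21]
```

View pics/v8.png

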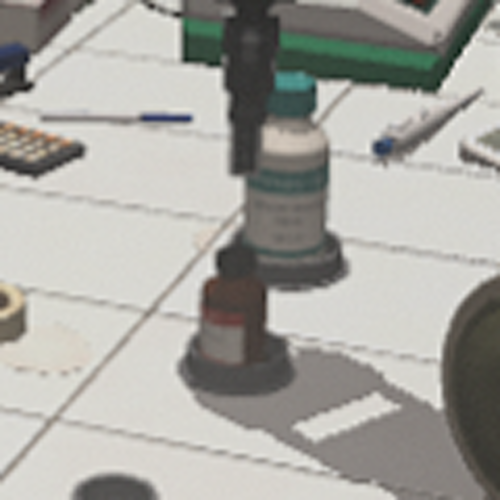

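Medium bottle stands in its holder (bottle column 233, holder 236). On to the small bottle.

Emit:
{"fn": "apply_moves", "kwargs": {
  "increments": [
    [0.3,0.55,0,0,0,0,85],
    [0.47,0.88,0,0,0,0,85],
    [0.47,0.88,0,0,0,0,85],
    [0.47,0.88,0,0,0,0,85],
    [0.47,0.88,0,0,0,0,85],
    [0.47,0.88,0,0,0,0,85],
    [0.47,0.88,0,0,0,0,85],
    [0.47,0.88,0,0,0,0,85],
    [0.47,0.88,0,0,0,0,85],
    [0.47,0.88,0,0,0,0,85]
  ]
}}

```text
time: 15.13
ee_pos: [602.3, 234.3, 148.6]
eef_rot: [-0.299, 2.072, -2.08]
ft_force: [0.2, -1.3, 0.3]
grip_width: 84.9
```

Run:
```python
from h import *
st([620,258,120])
```

```text
t 15.13 tcp [602.3 234.3 148.6] f [ 0.2 -1.3  0.3] w 84.9 finger [-0.008 -0.005 -1.   ] jaw [ 0.275 -0.962  0.002] j [ 0.19  0.65  1.2  -0.    1.3   1.48]
units to go [ 0.44  0.59 -0.71]
```

Emit:
{"fn": "apply_moves", "kwargs": {
  "increments": [
    [0.25,0.2,-0.2,0.03,-0.05,0,85],
    [0.2,0.15,-0.4,0.02,-0.03,0,85],
    [0,0,-0.5,0,0,0,85],
    [0,0,-0.5,0,0,0,85],
    [0,0,-0.2,0,0,0,85],
    [0,0,0,0,0,0,85]
  ]
}}

```text
time: 15.63
ee_pos: [619.8, 257.7, 62.9]
eef_rot: [-0.306, 2.072, -2.069]
ft_force: [-0.3, 0.1, 0.4]
grip_width: 85.3
```

Run:
```python
from h import *
st([620,258,24])
```

```text
t 15.63 tcp [619.8 257.7  62.9] f [-0.3  0.1  0.4] w 85.3 finger [-0.007  0.001 -1.   ] jaw [ 0.283 -0.959 -0.002] j [0.22 0.79 1.18 0.   1.18 1.5 ]
units to go [ 0.01  0.01 -0.97]
```

Emit:
{"fn": "apply_moves", "kwargs": {
  "increments": [
    [0,0,-0.2,0,-0.06,0,85],
    [0,0,-0.35,0,0,0,85],
    [0,0,-0.3,0,0,0,85],
    [0,0,-0.08,0,0,0,85],
    [0,0,0,0,0,0,85]
  ]
}}

```text
time: 16.05
ee_pos: [620.5, 257.0, 24.7]
eef_rot: [-0.295, 2.067, -2.066]
ft_force: [-0.2, -0.7, 0.5]
grip_width: 85.3
```

Run:
```python
from h import *
st([620,258,24])
for n in("scene",): grab(n,n+"9")
s=load("scene9")["image"][160:280,200:340]
cv2.imwrite("pics/v9.png",cv2.resize(s,(700,600),interpolation=2))
```

```text
t 16.05 tcp [620.5 257.   24.7] f [-0.2 -0.7  0.5] w 85.3 finger [ 0.003  0.001 -1.   ] jaw [ 0.282 -0.959 -0.   ] j [0.22 0.83 1.21 0.   1.09 1.5 ]
units to go [-0.01  0.02 -0.02]
```

View pics/v9.png

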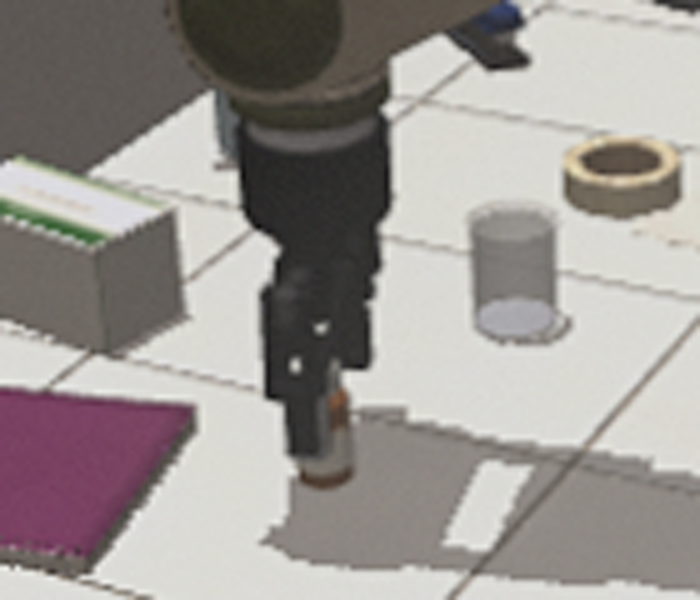

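The near finger at column ~305 puts the jaw centre at ~320, against ~329 for the bottle. That is about 4 mm off along the pads, so I shift slightly and close.

Emit:
{"fn": "apply_moves", "kwargs": {
  "increments": [
    [-0.06,-0.02,0,0,0,0,24],
    [0,0,0,0,0,0,24],
    [0,0,0,0,0,0,24],
    [0,0,0,0,0,0,24],
    [0,0,0,0,0,0,24],
    [0,0,0,0,0,0,24],
    [0,0,0,0,0,0,24],
    [0,0,0,0,0,0,24]
  ],
  "squeeze": 35
}}

```text
time: 16.77
ee_pos: [619.5, 256.5, 28.7]
eef_rot: [-0.288, 2.065, -2.063]
ft_force: [-0.3, 0.5, -2.0]
grip_width: 29.1
```

Run:
```python
from h import *
st([422,119,85])
```

```text
t 16.77 tcp [619.5 256.5  28.7] f [-0.3  0.5 -2. ] w 29.1 finger [ 0.008  0.002 -1.   ] jaw [ 0.282 -0.959  0.   ] j [0.22 0.82 1.22 0.   1.09 1.5 ]
units to go [-4.94 -3.44  1.41]
```

Emit:
{"fn": "apply_moves", "kwargs": {
  "increments": [
    [0,0,0.3,0,0.05,0,24],
    [0,0,0.6,0,0.03,0,24],
    [0,0,0.5,0,0,0,24],
    [-0.4,-0.28,0,0,0,0,24],
    [-0.75,-0.52,0,0,0,0,24],
    [-0.75,-0.52,0,0,0,0,24],
    [-0.75,-0.52,0,0,0,0,24],
    [-0.75,-0.52,0,0,0,0,24],
    [-0.75,-0.52,0,0,0,0,24],
    [-0.4,-0.28,0,0,0,0,24]
  ]
}}

```text
time: 17.6
ee_pos: [430.1, 127.4, 85.1]
eef_rot: [-0.299, 2.068, -2.063]
ft_force: [0.5, -0.5, -0.2]
grip_width: 28.8
```

Run:
```python
from h import *
st([422,119,70])
```

```text
t 17.6 tcp [430.1 127.4  85.1] f [ 0.5 -0.5 -0.2] w 28.8 finger [ 0.001  0.002 -1.   ] jaw [ 0.285 -0.959 -0.002] j [0.02 0.33 1.9  0.   0.91 1.3 ]
units to go [-0.2  -0.21 -0.38]
```

Emit:
{"fn": "apply_moves", "kwargs": {
  "increments": [
    [0,-0.05,-0.2,0,0,0,24],
    [-0.05,-0.05,-0.15,0,0,0,24],
    [0,0,0,0,0,0,24],
    [0,0,0,0,0,0,24]
  ]
}}

```text
time: 17.93
ee_pos: [426.1, 121.8, 71.0]
eef_rot: [-0.296, 2.069, -2.065]
ft_force: [0.7, 0.5, -1.1]
grip_width: 29.0
```

Run:
```python
from h import *
st([422,119,34])
for n in("scene",): grab(n,n+"10")
s=load("scene10")["image"][160:280,300:420]
cv2.imwrite("pics/v10.png",cv2.resize(s,(600,600),interpolation=2))
```

```text
t 17.93 tcp [426.1 121.8  71. ] f [ 0.7  0.5 -1.1] w 29.0 finger [ 0.002  0.002 -1.   ] jaw [ 0.283 -0.959 -0.002] j [0.01 0.35 1.93 0.   0.86 1.29]
units to go [-0.1  -0.07 -0.92]
```

View pics/v10.png

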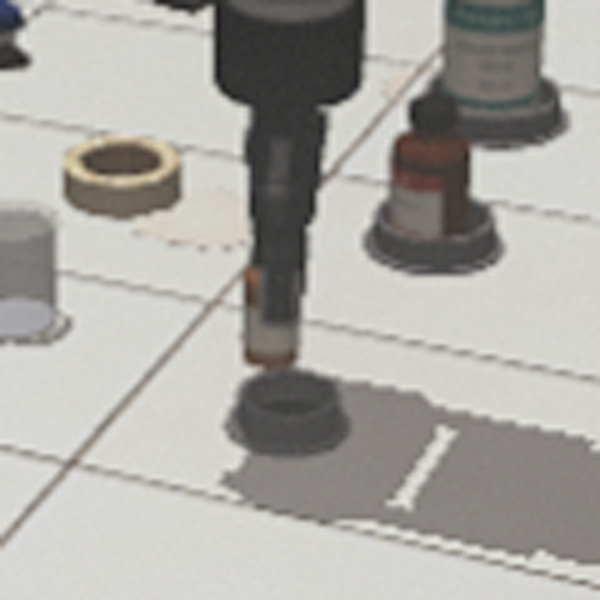

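The bottle's base is at column 272 and the holder at ~288, so the bottle needs ~9 mm toward image right, (−9,−4) mm. I do that before lowering.

Emit:
{"fn": "apply_moves", "kwargs": {
  "increments": [
    [-0.12,-0.06,0,0,0,0,24],
    [-0.11,-0.05,-0.1,0,0,0,24],
    [0,0,-0.3,0,0,0,24],
    [0,0,-0.15,0,0,0,24],
    [0,0,0,0,0,0,24]
  ]
}}

```text
time: 18.4
ee_pos: [417.5, 118.0, 47.8]
eef_rot: [-0.297, 2.067, -2.063]
ft_force: [0.6, -0.6, -0.7]
grip_width: 28.9
```

Run:
```python
from h import *
st([417,117.7,34])
for n in("scene",): grab(n,n+"11")
s=load("scene11")["image"][160:280,300:420]
cv2.imwrite("pics/v11.png",cv2.resize(s,(600,600),interpolation=2))
```

```text
t 18.4 tcp [417.5 118.   47.8] f [ 0.6 -0.6 -0.7] w 28.9 finger [ 0.003  0.002 -1.   ] jaw [ 0.285 -0.958 -0.001] j [0.   0.38 1.97 0.   0.79 1.28]
units to go [-0.01 -0.01 -0.35]
```

View pics/v11.png

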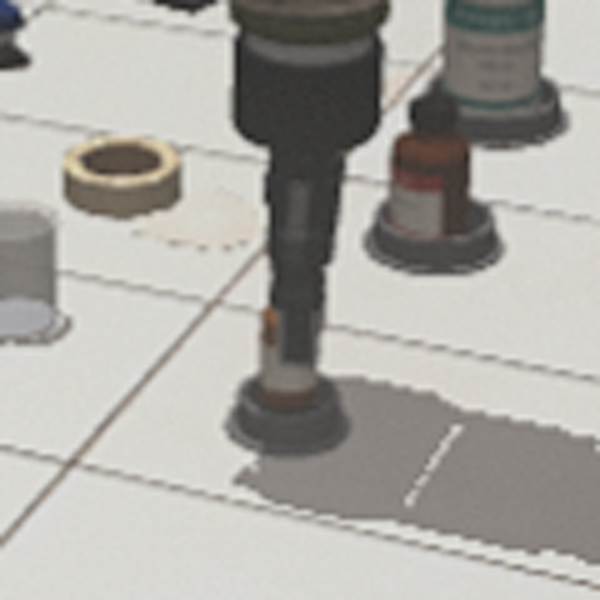

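Now centred (bottle column 288, holder 288). Lowering the last 14 mm.

Emit:
{"fn": "apply_moves", "kwargs": {
  "increments": [
    [0,0,-0.12,0,-0.03,0,24],
    [0,0,-0.2,0,0,0,24],
    [0,0,-0.06,0,0,0,24],
    [0,0,-0.04,0,0,0,24]
  ]
}}

```text
time: 18.78
ee_pos: [419.0, 118.9, 32.1]
eef_rot: [-0.288, 2.064, -2.059]
ft_force: [-9.4, 15.3, 36.1]
grip_width: 28.6
```

Emit:
{"fn": "apply_moves", "kwargs": {
  "increments": [
    [-0.02,0,0.04,0,0.03,0,24]
  ]
}}

```text
time: 18.87
ee_pos: [418.3, 119.3, 33.7]
eef_rot: [-0.291, 2.066, -2.059]
ft_force: [-1.0, -0.9, -0.2]
grip_width: 28.7
```

Run:
```python
from h import *
st([417,117.7,34])
```

```text
t 18.87 tcp [418.3 119.3  33.7] f [-1.  -0.9 -0.2] w 28.7 finger [ 0.008  0.004 -1.   ] jaw [ 0.285 -0.959 -0.002] j [0.   0.4  1.98 0.01 0.75 1.28]
units to go [-0.03 -0.04  0.01]
```

Unloaded at the predicted height (33.7). Release slowly and rise, moving clear toward the base.

Emit:
{"fn": "apply_moves", "kwargs": {
  "increments": [
    [0,0,0,0,0,0,45],
    [0,0,0,0,0,0,65],
    [0,0,0,0,0,0,85],
    [0,0,0,0,0,0,85],
    [0,0,0.3,0,0,0,85],
    [0,0,0.7,0,0,0,85],
    [0,0,0.8,0,0,0,85],
    [0,0,0.8,0,0,0,85],
    [0,0,0.8,0,0,0,85]
  ]
}}

```text
time: 19.62
ee_pos: [413.7, 118.7, 168.3]
eef_rot: [-0.307, 2.075, -2.064]
ft_force: [-0.2, -0.1, -0.5]
grip_width: 85.1
```

Emit:
{"fn": "apply_moves", "kwargs": {
  "increments": [
    [0,0.5,0.5,0,0,0,85],
    [0,0.8,0.5,0,0,0,85],
    [0,0.8,0.3,0,0,0,85],
    [0,0.8,0,0,0,0,85],
    [0,0.8,0,0,0,0,85],
    [0,0.8,0,0,0,0,85],
    [0,0.4,0,0,0,0,85],
    [0,0,0,0,0,0,85],
    [0,0,0,0,0,0,85]
  ]
}}

```text
time: 20.37
ee_pos: [414.5, 323.3, 229.9]
eef_rot: [-0.288, 2.07, -2.061]
ft_force: [0.4, 0.0, 0.3]
grip_width: 85.0
```

Run:
```python
from h import *
st()
for n in("scene","top"): grab(n,n+"12")
s=load("scene12")["image"][140:260,320:440];t=load("top12")["image"][160:290,250:460]
cv2.imwrite("pics/v12.png",np.hstack([cv2.resize(s,(360,360),interpolation=2),cv2.resize(t,(430,360),interpolation=2)]))
```

```text
t 20.37 tcp [414.5 323.3 229.9] f [0.4 0.  0.3] w 85.0 finger [ 0.007  0.006 -1.   ] jaw [ 0.281 -0.96  -0.004] j [0.44 0.31 1.5  0.   1.32 1.72]
```

View pics/v12.png

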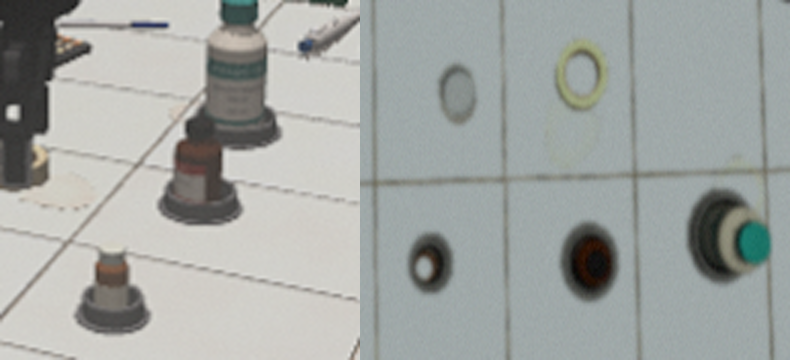

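All three bottles stand in their holders, with caps at crop (424,268), (596,262) and (752,243). Next is a numeric check.

Run:
```python
from h import *
c=load("top12");im=c["image"];hsv=cv2.cvtColor(im,cv2.COLOR_BGR2HSV)
m=cv2.inRange(hsv,(78,110,60),(100,255,255));m[:,:400]=0;m[:,470:]=0;m[:220]=0;m[280:]=0
ys,xs=np.nonzero(m);g=im.max(axis=2)
w=g[246:266,274:294]>120; w[:3]=w[-3:]=0; w[:,:3]=w[:,-3:]=0; yy,xx=np.nonzero(w)
for n,p,z,h in (("L",(xs.mean(),ys.mean()),158,(442.8,-311.3)),("M",(365.3,254.6),95,(419.2,-115.2)),("S",(274+xx.mean(),246+yy.mean()),71,(423,119.5))):
    X=on_z(c,*p,z); print(n,np.round(p,1),X.round(1),"off",(X[:2]-h).round(1))
o=load("top0")["image"]
d=cv2.absdiff(im,o).max(axis=2); 
for n,(u,v) in {"beaker":(298,193),"tape":(358,187),"dish":(317,138)}.items(): print(n,"max diff",d[v-16:v+16,u-16:u+16].max())
```

```text
L [442.1 247.3] [ 445.6 -307.9  158. ] off [2.8 3.4]
M [365.3 254.6] [ 425.5 -115.6   95. ] off [ 6.3 -0.4]
S [280.9 256.3] [424.3 121.2  71. ] off [1.3 1.7]
beaker max diff 14
tape max diff 14
dish max diff 12
```

```bash
python3 -c "
from rig import job_done; print(job_done())"
```

```text
the job is handed in; nothing more can be done
None
```

I put the large, medium and small bottles, in that order, into their own holders and handed the job in at about 20 s of the 88 s allowed. The large one was held by its cap and the other two by their bodies. Each was lowered until the wrist force showed floor contact, then released.

**Last checks:**
- **Centring:** in the top view the bottle axes were about 4 mm (large), 6 mm (medium) and 2 mm (small) from the holder centres, against the 12 mm limit. The medium figure rests on a cap centre read by eye; the scene view had suggested only about 2 mm for that bottle.
- **Upright and seated:** all three look upright in both views, and the tool heights at contact were within about 2 mm of those expected for the 5 mm holder floors.
- **Other items:** the beaker, tape roll and culture dish show no change in the picture. The gripper was clear of everything.

**Disagreements and rough spots:**
- The two cameras differed by 3–5 mm on most positions. For the medium bottle's cap they differed by more than 10 mm, and I used the top view there.
- The first grip on the large bottle was too high on the cap, so I let go and gripped again lower.
- The small bottle was held about 6 mm off the pad centre, which I corrected before lowering.
- The small bottle touched down with a brief 36 N push, which I eased off before release.

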